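Switch on the anaesthetic corner in order

ROBOT

A 7-joint arm with a two-finger parallel gripper is mounted at the origin on a cart in front of the work surface, level with it; the furniture and walls round the work are solid. World frame = base frame: x ahead of the robot, y to its left, z up, the work surface at z = 0. Lengths are in mm, angles in rad, forces in N, time in s.
With the tool pointing down it reaches from about 350 to 900 mm from the base axis. Payload 7.2 kg.
Tool frame: the origin (TCP) lies at the very end of the fingers, on their centre line; the grasp point (between the pads) lies 19 mm behind it; z points along the fingers, y is the direction in which the jaws open and shut (so a half turn about z gives the same grasp; the last joint's range is limited). The gripper opens to 85 mm and grips with 20 to 120 N. Pads are 22 mm wide; open, the fingers measure 114 mm over their backs; the gripper's body (76 mm by 85 mm) begins 54 mm behind the grasp point. The pads swing forward as they close: fully open they stand 13 mm farther back than shut.
Start: joints at [-0.068, 0.411, -0.013, 1.596, 0.006, 1.134, -0.082], TCP at [625.003, -0.011, 231.297] pointing down, gripper open.
Joint ranges: [-2.95, 2.95], [-0.29, 1.99], [-1.47, 1.44], [0.14, 2.54], [-1.03, 4.17], [0.13, 1.85], [-2.86, 2.86]. Speed limits (rad/s): [2.39, 2.39, 3.01, 3.01, 3.14, 3.14, 3.14].

INTERFACE

Orientations are given as a unit quaternion [x, y, z, w].
In Python, from workcell import monitor, eyes, r gives the robot as it stands.
- The arm moves only by the tool play_rows, never from a script. Its argument "rows" is one flat list of numbers, 7 for each row, row after row: the shift along the world's x, y, z in m, then the turn, a rotation vector about the world's x, y, z in rad, then the opening, from -1 (shut) to 1 (fully open). In form: [tx, ty, tz, wx, wy, wz, gripper, tx, ty, tz, wx, wy, wz, gripper, ...]. A call has 1 to 20 rows; each row shifts and turns the commanded pose from where the row before left it; what a row does not reach is not made up. A row lasts 1/12 s, in which the tool goes at most 41.7 mm and 7.16 degrees, less where a joint would pass 70% of its speed; a pose out of reach is approached as far as the arm can. A call with a gripper value outside its range is refused whole. The fingers move at their own pace and stop on an object; "squeeze" is the grip in N (left out, the last holds). Time passes only in rows, so rows that do not move let the fingers close. It gives the time, the measured TCP pose, the force and the opening at its end, in the units of the state.
- monitor.get_state(): the state, without advancing time (a new reading comes with each control period).
- eyes.get_image(name): name is "scene" or "side" or "wrist"; returns the picture (400x640x3 uint8, red, green, blue); there is no depth.
- eyes.camera_model(name): a dict with "K" (3x3 intrinsics, pixels), "view" (4x4, takes a point from world to camera coordinates). Camera axes: x right, y up, looking along -z (the intrinsics and any distortion apply to the point x, -y, -z); pixel columns grow to the right and rows downward; lengths in mm; the calibration is good to about 2 mm. The wrist camera is an equidistant fisheye: a pixel r from the principal point sees the ray r / f radians off the axis. A picture is of the moment at which its call begins: read the wrist's pose just before it. camera_model takes no time and is no camera call; for the wrist camera it gives the pose at the moment of the call.
- r.close_job(): hands the job in, once; it reports no verdict.
The state is a dict: "t": time; "joints": joint angles; "joint_vel": joint speeds; "tau": joint torques, N m; "tool_pos": TCP position; "tool_rot": TCP orientation; "force": force on the tool from outside, world axes, zero at the start; "wrist_torque": the same for the moment, N m; "gripper_width": finger opening in mm.
Only numpy, scipy, OpenCV 4.12 (cv2) and the standard library are available. Lean on these libraries where they do the work, as an engineer would, in place of code of your own. Each camera call takes 0.05 s, during which the arm holds its last target.

TASK

Bring the anaesthetic corner on line with the push switches on the worktop: press down the round key (gas extraction), then the long bar key (oxygen), then the small square key (warm-air blower), in that order, each well in with a light push of the fingertips; the keys stay down by themselves. Leave the cross-shaped key up. Do not pick up or shift the switch boxes, and do not disturb the cup, the vial and the carton.

Things in the scene. Friction and masses are not known exactly. Their poses are not given: they have to be found in the camera images.
- switch_round: Loose grey switch box (72 x 72 mm, 30 mm high, 0.5 to 0.9 kg, rubber feet, black face plate on top) that carries the round key. Origin at the centre of its underside, z up.
- round_top (a point): Centre of the top face of the round key, an off-white cap in the middle of its box's top; seen from above it is a plain round disc, 32 mm across. The cap stands 18 mm out of the box when up (top 48 mm over the worktop) and about 6 mm when all the way in; the point moves with it.
- key_round (a joint): How far the round key is pushed down, in m: 0 = up (as at the start), 0.012 = against its stop; on from 0.006. It needs about 3 N to move, a little more when pushed fast, has no spring and stays where it is left; at the stop the soft-touch cap on it still gives up to 5 mm on a spring (4 N rising by 2 N per mm) and comes back.
- switch_bar: Loose grey switch box (72 x 72 mm, 30 mm high, 0.5 to 0.9 kg, rubber feet, black face plate on top) that carries the bar key. Origin at the centre of its underside, z up.
- bar_top (a point): Centre of the top face of the bar key, an off-white cap in the middle of its box's top; seen from above it is a long narrow bar, 14 x 50 mm, long side along the box's y axis. The cap stands 18 mm out of the box when up (top 48 mm over the worktop) and about 6 mm when all the way in; the point moves with it.
- key_bar (a joint): How far the bar key is pushed down, in m: 0 = up (as at the start), 0.012 = against its stop; on from 0.006. It needs about 3 N to move, a little more when pushed fast, has no spring and stays where it is left; at the stop the soft-touch cap on it still gives up to 5 mm on a spring (4 N rising by 2 N per mm) and comes back.
- switch_square: Loose grey switch box (72 x 72 mm, 30 mm high, 0.5 to 0.9 kg, rubber feet, black face plate on top) that carries the square key. Origin at the centre of its underside, z up.
- square_top (a point): Centre of the top face of the square key, an off-white cap in the middle of its box's top; seen from above it is a small square block, 20 x 20 mm. The cap stands 18 mm out of the box when up (top 48 mm over the worktop) and about 6 mm when all the way in; the point moves with it.
- key_square (a joint): How far the square key is pushed down, in m: 0 = up (as at the start), 0.012 = against its stop; on from 0.006. It needs about 3 N to move, a little more when pushed fast, has no spring and stays where it is left; at the stop the soft-touch cap on it still gives up to 5 mm on a spring (4 N rising by 2 N per mm) and comes back.
- switch_cross: Loose grey switch box (72 x 72 mm, 30 mm high, 0.5 to 0.9 kg, rubber feet, black face plate on top) that carries the cross key. Origin at the centre of its underside, z up.
- cross_top (a point): Centre of the top face of the cross key, an off-white cap in the middle of its box's top; seen from above it is a plus-shaped cross, two bars 12 x 44 mm along the box's x and y axes. The cap stands 18 mm out of the box when up (top 48 mm over the worktop) and about 6 mm when all the way in; the point moves with it.
- key_cross (a joint): How far the cross key is pushed down, in m: 0 = up (as at the start), 0.012 = against its stop; on from 0.006. It needs about 3 N to move, a little more when pushed fast, has no spring and stays where it is left; at the stop the soft-touch cap on it still gives up to 5 mm on a spring (4 N rising by 2 N per mm) and comes back.
- sample_cup: Bystander: lidded sample cup, 60 mm across, 64 mm tall; origin at the centre of its underside.
- vial: Bystander: small brown glass vial, 32 mm across, 62 mm tall; origin at the centre of its underside.
- carton: Bystander: small flat carton, 55 x 110 mm, 30 mm high, long side along its y; origin at the centre of its underside.

How it is judged (in metres and radians):
On the way, in this order (a step that is already met when the one before it is completed fails the run):
1. the round key is pressed down (value of joint key_round above 0.006 m), for 0.1 s.
2. the bar key is pressed down (value of joint key_bar above 0.006 m), for 0.1 s.
3. the square key is pressed down (value of joint key_square above 0.006 m), for 0.1 s.
At the end, for the whole second after the job is handed in: The round, bar and square keys are each at least 6 mm down (half their travel), the cross key less than 3 mm; all boxes stand upright within 15 mm of where they were, and the cup, vial and carton upright within 20 mm of where they were (value of joint each of key_round, key_bar, key_square above 0.006 m and value of joint key_cross below 0.003 m and distance of each of switch_round, switch_bar, switch_square, switch_cross from where it was at the start of the episode below 0.015 m and distance of each of sample_cup, vial, carton from where it was at the start of the episode below 0.02 m and angle between each of sample_cup, vial, carton, switch_round, switch_bar, switch_square, switch_cross's own z axis and vertical below 0.2 rad); the robot touches nothing.
It fails at once if the bar key is down before the round key, or the square key before the bar key ((value of joint key_bar above 0.006 m and value of joint key_round below 0.006 m) or (value of joint key_square above 0.006 m and value of joint key_bar below 0.006 m)).
It fails at once if the cross key is pushed down 3 mm or more (value of joint key_cross above 0.003 m).
It fails at once if a switch or its key is pushed with more than 25 N (contact force between any of the arm, the fingers and switch_round above 25 N or contact force between any of the arm, the fingers and switch_bar above 25 N or contact force between any of the arm, the fingers and switch_square above 25 N or contact force between any of the arm, the fingers and switch_cross above 25 N).
It fails at once if a switch box is lifted by more than 8 mm or shifted by more than 15 mm (height (world z) of any of switch_round, switch_bar, switch_square, switch_cross above 0.008 m or distance of any of switch_round, switch_bar, switch_square, switch_cross from where it was at the start of the episode above 0.015 m).
It fails at once if the cup, vial or carton is moved by more than 20 mm or tipped (distance of any of sample_cup, vial, carton from where it was at the start of the episode above 0.02 m or angle between any of sample_cup, vial, carton's own z axis and vertical above 0.2 rad).
It also fails if it takes over 54 s, if anything falls off the work surface, if the arm or the gripper's body presses on something with over 40 N, if the wrist force passes 120 N, or if a joint passes its speed limit or range.

## Working session

There is one attempt and no reset: what is moved stays moved. The work goes in short steps, Python scripts to look and compute and a tool call to move; the robot and the scene stay as the last step left them, time stands still between calls to the robot, and variables do not carry over. Pictures are saved under pics/ and viewed, and the job is handed in when it is done.

Besides the shell and the picture viewer there is one more tool, called after "Call:" by a JSON object that holds its "api" and its "payload", one argument or row to a line. play_rows: Moves the arm, as the interface text tells. Its arguments: {"type":"object","properties":{"rows":{"type":"array"},"squeeze":{"type":"number"}},"required":["rows"]}

```bash
mkdir -p pics; ls; python3 - <<'E'
from workcell import monitor, eyes, r
import cv2
s=monitor.get_state(); print(s)
for n in ("scene","side","wrist"):
    cv2.imwrite(f"pics/{n}0.png",eyes.get_image(n)[:,:,::-1])
    m=eyes.camera_model(n); print(n,m)
E
```

```text
pics
{'t': 0.0, 'joints': array([-0.06820966,  0.41190768, -0.01275551,  1.59703758,  0.00561549,
        1.13429775, -0.08216993]), 'joint_vel': array([-6.87655666e-04, -4.44710265e-04, -1.54101074e-03, -3.62823746e-04,
       -7.42759217e-05, -6.83950024e-04, -1.26514658e-03]), 'tau': array([-1.18789325e-03, -6.00636005e+01,  6.81361444e-01, -2.99419034e+01,
        1.37590774e-02,  1.04116063e-02,  2.51732433e-05]), 'tool_pos': array([ 6.24507023e+02, -1.45568264e-02,  2.30450643e+02]), 'tool_rot': array([ 7.07067394e-01,  7.07145706e-01, -6.08764339e-04, -5.30178966e-04]), 'force': array([ 0.70508481, -0.18029977,  0.30499633]), 'wrist_torque': array([ 0.02908364, -0.0132403 , -0.03614029]), 'gripper_width': 85.48161838818717}
scene {'K': array([[361.5238386 ,   0.        , 313.61401267],
       [  0.        , 361.5238386 , 197.57684566],
       [  0.        ,   0.        ,   1.        ]]), 'view': array([[-7.56346007e-01, -6.54051672e-01,  1.25350792e-02,
         3.90876802e+02],
       [ 3.42790867e-01, -3.79937823e-01,  8.59151716e-01,
        -2.68875625e+02],
       [-5.571
[... 490 characters left out ...]
22693e+02],
       [-2.85992776e-01,  7.16781807e-01,  6.35949662e-01,
        -1.04650818e+03],
       [ 0.00000000e+00,  0.00000000e+00,  0.00000000e+00,
         1.00000000e+00]])}
wrist {'K': array([[309.70691629,   0.        , 316.98979596],
       [  0.        , 309.70691629, 199.0313893 ],
       [  0.        ,   0.        ,   1.        ]]), 'view': array([[ 9.99999181e-01, -9.28635126e-04, -8.80588529e-04,
        -6.24532149e+02],
       [ 6.59221307e-04,  9.63553912e-01, -2.67513411e-01,
         3.40458564e+01],
       [ 1.09691687e-03,  2.67512611e-01,  9.63553735e-01,
        -3.78326583e+02],
       [ 0.00000000e+00,  0.00000000e+00,  0.00000000e+00,
         1.00000000e+00]])}
```

View pics/scene0.png

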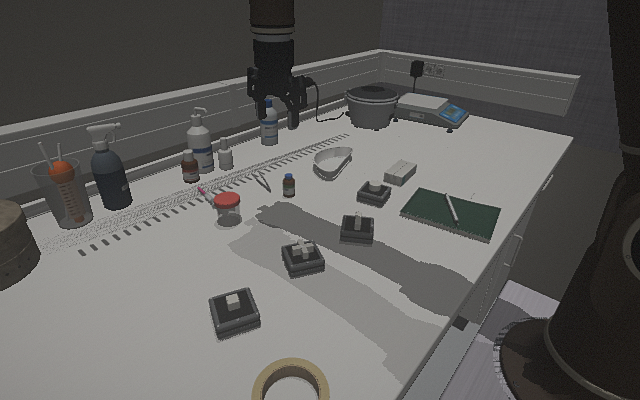

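View pics/side0.png

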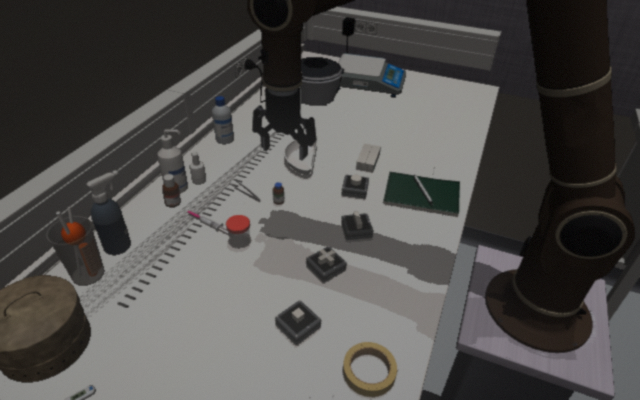

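View pics/wrist0.png

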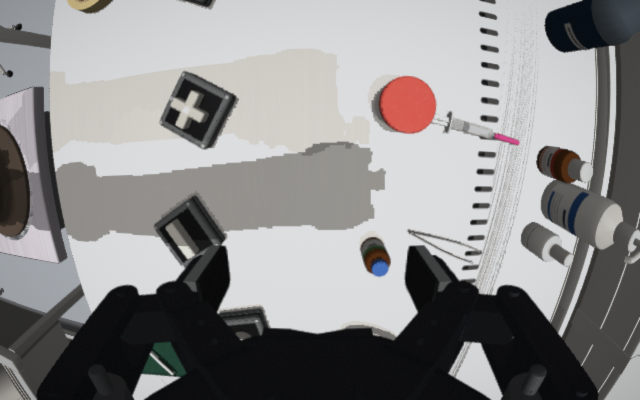

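The scene view shows, from near to far, the square key at about (233,302), the cross (302,249), the bar (358,218) and the round key (376,186). The side view shows them at (298,315), (326,258), (357,217) and (355,181). The wrist view shows the cross and the bar, and the bar runs obliquely. I'll measure them now.

```bash
python3 - <<'E'
import cv2,numpy as np
a=cv2.imread('pics/scene0.png');b=cv2.imread('pics/side0.png')
t=[]
for im,cs in((a,[(376,190),(358,222),(302,253),(233,306)]),(b,[(355,183),(357,221),(326,260),(298,318)])):
    t.append(np.hstack([cv2.resize(im[y-25:y+25,x-25:x+25],(200,200),interpolation=0) for x,y in cs]))
cv2.imwrite('pics/crops.png',np.vstack(t))
for im,cs in((a,[(376,186),(358,218),(302,249),(233,302)]),(b,[(355,181),(357,217),(326,258),(298,315)])):
    g=cv2.cvtColor(im,6)
    for x,y in cs: print(g[y-12:y+14:2,x-12:x+14:2])
E
```

```text
[[156 161 158 157 159 158 158 158 157 160  91  77  83]
 [158 160 156 158 159 158 158 156 160 163  86  86  82]
 [157 158 158 158 157 157 157 158 158 164  83  85  77]
 [159 167 157 162 147 154 156 156 158 168  70  76  80]
 [169  81  41 152 149 147 150 149 150 164 140 126  70]
 [ 86  58  46 129 157 153 151 152 157 129 168 167 164]
 [ 64  51  51  78  84  83  93  87  85  44  56  68 101]
 [ 50  52  56  81  88  89  90  82  71  48  52  43  86]
 [ 51  54  48  62  90  93  92  90  51  48  45  82  81]
 [ 90  63  44  48  49  48  47  52  50  50  85  70  56]
 [ 72  79  88  88  72  51  43  48  52  56  89  68  50]
 [ 57  58  62  64  60  83  86  89  72 101  74  47  54]
 [ 56  46  45  51  62  61  62  65  76  83  54  55  69]]
[[155 156 156 156 158 158 158 158 157 158 159 160 164]
 [157 155 155 155 158 157 159 156 156 156 159 156 160]
 [157 157 157 159 156 159 158 156 156 157 156 160 156]
 [158 159 157 158 160  93 149 152 157 159 158 156 155]
 [169 168 168 165 166 158 153 154 160 158 157 157 158]
 [ 49  53  49  68  73  92  93 165 115 137 166 169 166]
 [ 48  48  52  46  44  96  96  99  44  44  45  50  67]
[... 3927 characters left out ...]
40 107  70  53  52  74 121 144 145 146]
 [146 145 129  86  62  45  39  37  51  69 118 142 145]
 [144 110  73  53  41  43  64  44  38  48  65 107 141]
 [ 91  64  47  39  52 101 131  99  46  38  47  67 100]
 [ 55  42  40  71 118 138 138 136 100  45  37  46  63]
 [ 41  38  42  97 135 140 139 139 131  72  38  37  45]
 [ 38  38  39  60 102 133 140 124  89  51  38  38  40]
 [ 39  37  38  52  63  98 109  75  62  46  38  37  38]
 [ 39  39  38  39  54  65  66  64  51  41  39  37  38]
 [ 40  37  39  38  39  56  60  48  40  38  37  37  37]
 [ 49  39  39  40  39  41  43  38  39  41  38  39  51]
 [ 65  49  39  39  38  40  39  38  39  40  43  57  66]
 [ 64  65  51  41  38  38  39  40  40  44  68  85  64]]
```

View pics/crops.png

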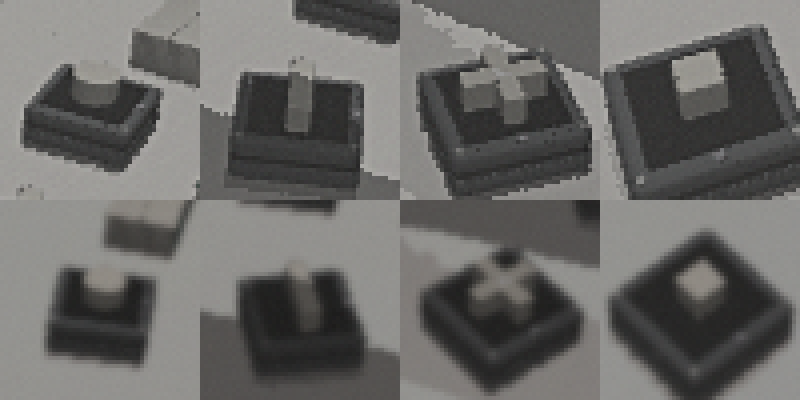

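```bash
cat > h.py <<'E'
import numpy as np
from workcell import monitor, eyes, r
def ray(n,uv,m=None):
    m=m or eyes.camera_model(n); K=m["K"];V=m["view"]
    x=(uv[0]-K[0,2])/K[0,0]; y=(uv[1]-K[1,2])/K[1,1]
    if n=="wrist":
        th=np.hypot(x,y); s=np.sin(th)/max(th,1e-9); d=np.array([x*s,-y*s,-np.cos(th)])
    else: d=np.array([x,-y,-1.])
    R=V[:3,:3]; return -R.T@V[:3,3], R.T@d
def onz(n,uv,z,m=None):
    c,d=ray(n,uv,m); return c+d*(z-c[2])/d[2]
E
python3 - <<'E'
from h import *
np.set_printoptions(precision=1,suppress=True)
S=dict(round=(375.3,182.5),bar=(357.8,217),cross=(301,248),square=(232,301))
D=dict(round=(355.5,179),bar=(356,216),cross=(326,256),square=(299.5,313.5))
W=dict(cross=(186,112))
for k in S: print(k,onz("scene",S[k],48),onz("side",D[k],48))
print(onz("wrist",W['cross'],48))
B=dict(cup=(228,222),vial=(289,194),carton=(400,183))
for k in B: print(k,onz("scene",B[k],0))
E
```

```text
round [ 512.5 -240.3   48. ] [ 513.  -230.6   48. ]
bar [453.7 -76.2  48. ] [459.7 -79.   48. ]
cross [474.   88.2  48. ] [478.1  85.2  48. ]
square [465.3 263.4  48. ] [467.7 260.1  48. ]
[480.5  77.   48. ]
cup [711.4  87.9   0. ]
vial [ 696.2 -105.2    0. ]
carton [ 502.6 -365.1    0. ]
```

Call:
{"api": "play_rows", "payload": {
  "rows": [-0.01,-0.025,0,0,0,0,-1,-0.01,-0.025,0,0,0,0,-1,-0.01,-0.025,0,0,0,0,-1,-0.01,-0.025,0,0,0,0,-1,-0.01,-0.025,0,0,0,0,-1,-0.01,-0.025,0,0,0,0,-1,-0.01,-0.025,0,0,0,0,-1,-0.01,-0.025,0,0,0,0,-1,-0.01,-0.025,0,0,0,0,-1,-0.01,-0.025,0,0,0,0,-1,-0.01,-0.025,0,0,0,0,-1,0,0,0,0,0,0,-1,0,0,0,0,0,0,-1,0,0,0,0,0,0,-1]
}}

```text
t: 1.32
tool_pos: [515.1, -274.4, 231.1]
tool_rot: [0.707, 0.707, 0.0, -0.0]
force: [0.0, 0.8, -0.7]
gripper_width: 0.1
```

```bash
cat > snap.py <<'E'
import sys,pickle,cv2
from h import *
s=monitor.get_state(); m=eyes.camera_model("wrist")
im=eyes.get_image("wrist")[:,:,::-1]
n=sys.argv[1]; cv2.imwrite(f"pics/{n}.png",im); pickle.dump(m,open(n+".pkl","wb"))
print(s['t'],s['tool_pos'],s['tool_rot'],s['force'],s['gripper_width'])
E
python3 snap.py w1
```

```text
1.3167 [ 515.13218429 -274.44035117  231.06244101] [ 7.07086847e-01  7.07126620e-01  2.15820232e-04 -2.95893699e-04] [ 0.03683345  0.7839978  -0.654697  ] 0.09326335111206129
```

View pics/w1.png

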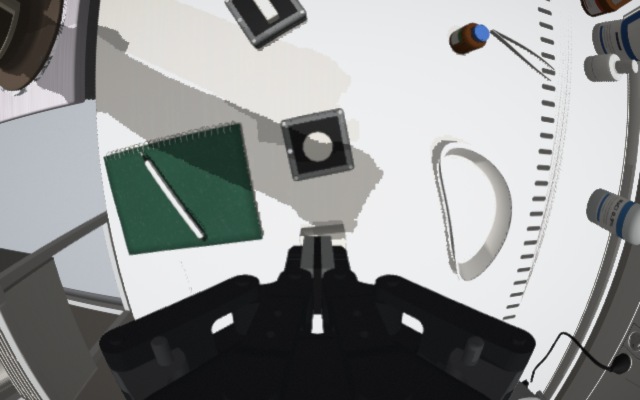

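The wrist view shows the round cap at about (318,146) and the bar box at the top edge, around (266,12).

```bash
python3 - <<'E'
from h import *
import cv2,pickle
im=cv2.imread('pics/w1.png');m=pickle.load(open('w1.pkl','rb'))
g=cv2.cvtColor(im,6)
_,b=cv2.threshold(g[125:168,298:338],100,255,0)
n,l,st,c=cv2.connectedComponentsWithStats(b)
print(st,c)
for i in range(1,n):
    p=c[i]+[298,125]; print(p,onz("wrist",p,48,m))
# box
blk=(g[95:190,270:365]<75).astype('uint8')
n,l,st,c=cv2.connectedComponentsWithStats(blk)
print(st)
for z in (48,30): print(onz("wrist",(318,146),z,m))
E
```

```text
[[   0    0   40   43 1065]
 [   6    7   28   29  655]] [[19.51455399 21.12769953]
 [19.47633588 20.79236641]]
[317.47633588 145.79236641] [ 515.80389304 -238.72296227   48.        ]
[[   0    0   95   95 6947]
 [  12   21   69   60 2070]
 [  82   67    1    2    2]
 [  20   68    1    1    1]
 [  51   79    1    1    1]
 [  57   78    2    1    2]
 [  33   83    2    1    2]]
[ 516.35422528 -238.94370166   48.        ]
[ 516.41478888 -240.72718035   30.        ]
```

Call:
{"api": "play_rows", "payload": {
  "rows": [0,0.02,-0.01,0,0,0,-1,0,0.017,-0.02,0,0,0,-1,0,0,-0.03,0,0,0,-1,0,0,-0.03,0,0,0,-1,0,0,-0.03,0,0,0,-1,0,0,-0.03,0,0,0,-1,0,0,-0.02,0,0,0,-1,0,0,0,0,0,0,-1,0,0,0,0,0,0,-1]
}}

```text
t: 2.12
tool_pos: [514.9, -236.6, 60.7]
tool_rot: [0.706, 0.708, -0.0, -0.001]
force: [-0.2, -0.6, 0.7]
gripper_width: -0.4
```

```bash
python3 snap.py w2; python3 -c "
from workcell import eyes
import cv2
cv2.imwrite('pics/s2.png',cv2.resize(eyes.get_image('scene')[120:270,280:480,::-1],(800,600)))"
```

```text
2.1167 [ 514.89196201 -236.6126372    60.65577489] [ 7.06472317e-01  7.07739668e-01 -3.06226221e-04 -1.15515213e-03] [-0.24551884 -0.56294038  0.69297871] -0.36213311146839167
```

View pics/s2.png

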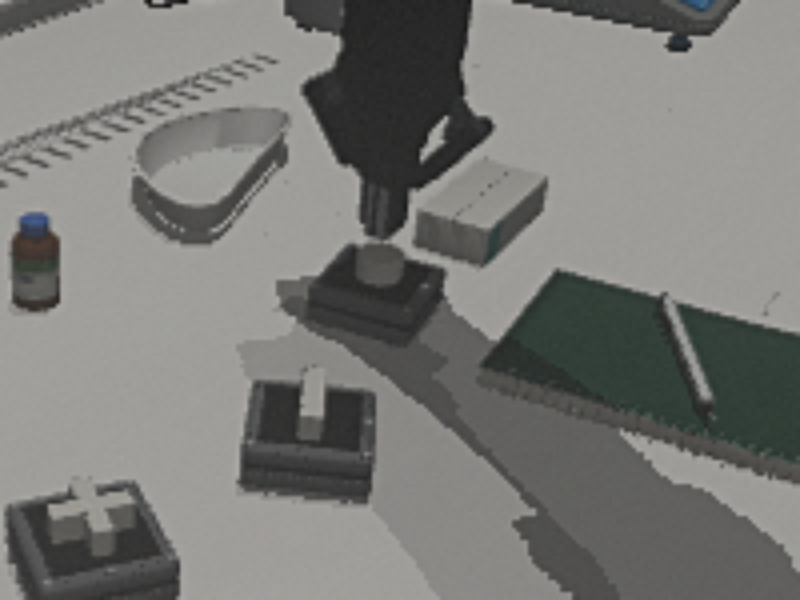

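View pics/w2.png

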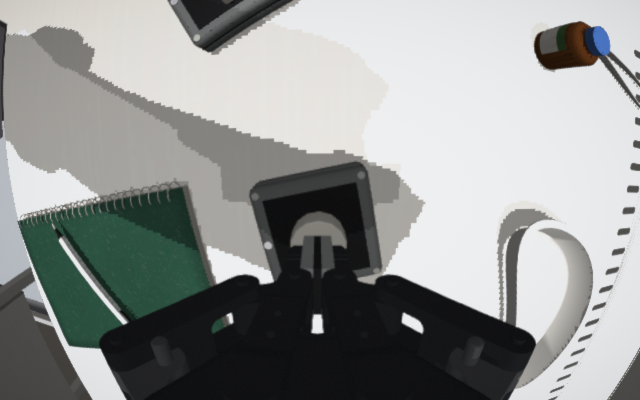

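The fingertips stand over the round cap, at about (318,230) in the wrist view and (380,235) in the enlarged scene crop. I'll press slowly.

Call:
{"api": "play_rows", "payload": {
  "rows": [0,0,-0.004,0,0,0,-1,0,0,-0.004,0,0,0,-1,0,0,-0.003,0,0,0,-1,0,0,-0.003,0,0,0,-1,0,0,-0.003,0,0,0,-1,0,0,-0.003,0,0,0,-1,0,0,-0.003,0,0,0,-1,0,0,-0.002,0,0,0,-1,0,0,0,0,0,0,-1,0,0,0,0,0,0,-1,0,0,0,0,0,0,-1]
}}

```text
t: 3.13
tool_pos: [515.0, -238.0, 36.2]
tool_rot: [0.707, 0.707, -0.0, -0.0]
force: [0.9, -0.4, 0.7]
gripper_width: 0.2
```

Call:
{"api": "play_rows", "payload": {
  "rows": [0,0,-0.001,0,0,0,-1,0,0,-0.001,0,0,0,-1,0,0,0,0,0,0,-1,0,0,0,0,0,0,-1]
}}

```text
t: 3.47
tool_pos: [515.0, -238.0, 34.7]
tool_rot: [0.707, 0.707, 0.0, 0.0]
force: [-2.0, 0.7, 6.3]
gripper_width: -0.2
```

6.3 N at z 34.7 means the key is against its stop. I'll lift and go to look at the bar.

Call:
{"api": "play_rows", "payload": {
  "rows": [0,0,0.01,0,0,0,-1,0,0,0.025,0,0,0,-1,0,0,0.035,0,0,0,-1,0,0,0.035,0,0,0,-1,-0.005,0.01,0.03,0,0,0,-1,-0.01,0.02,0.03,0,0,0,-1,-0.01,0.02,0.03,0,0,0,-1,-0.01,0.02,0,0,0,0,-1,-0.01,0.02,0,0,0,0,-1,-0.01,0.02,0,0,0,0,-1,-0.005,0.01,0,0,0,0,-1,0,0,0,0,0,0,-1,0,0,0,0,0,0,-1]
}}

```text
t: 4.55
tool_pos: [455.1, -118.2, 229.6]
tool_rot: [0.707, 0.707, 0.0, 0.0]
force: [0.5, -0.5, -0.1]
gripper_width: 0.0
```

```bash
python3 snap.py w3; python3 -c "
from workcell import eyes
import cv2
cv2.imwrite('pics/s3.png',cv2.resize(eyes.get_image('scene')[120:270,280:480,::-1],(800,600)))"
```

```text
4.55 [ 455.07638974 -118.18880153  229.60397155] [7.06808783e-01 7.07404592e-01 3.31860916e-05 2.95066760e-04] [ 0.53209559 -0.51943781 -0.10848911] 0.031602270003766676
```

View pics/w3.png

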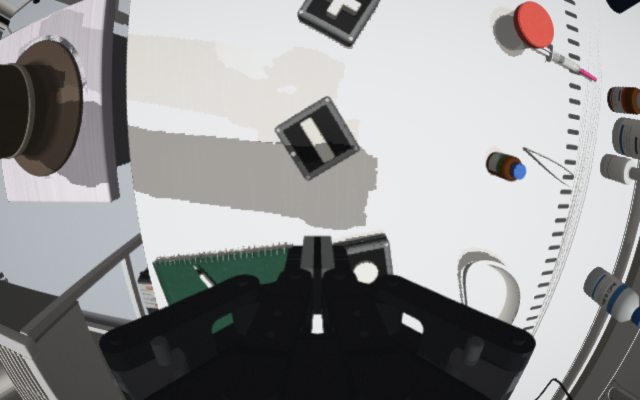

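View pics/s3.png

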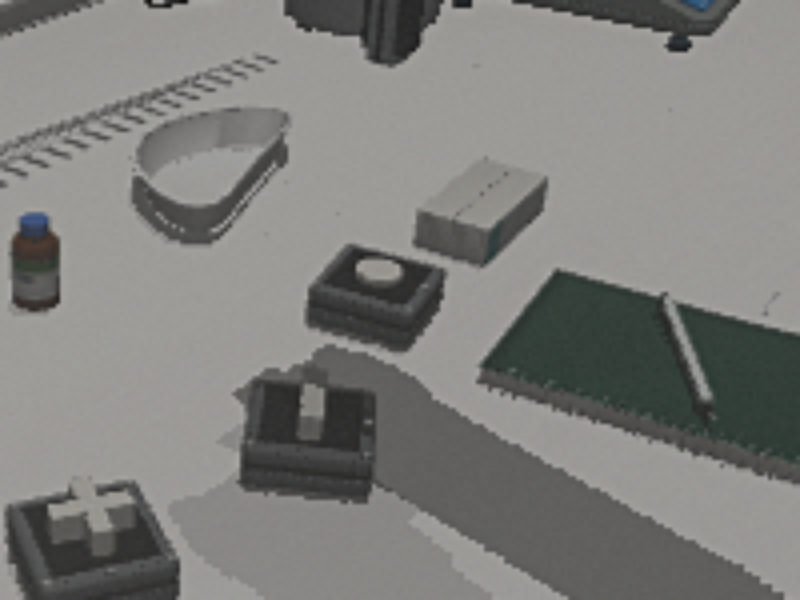

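The round key is visibly down, at about (380,270) in the scene crop. The bar is at about (317,138) in the wrist view.

```bash
python3 - <<'E'
from h import *
import cv2,pickle
im=cv2.imread('pics/w3.png');m=pickle.load(open('w3.pkl','rb'))
g=cv2.cvtColor(im,6)
_,b=cv2.threshold(g[112:165,295:340],100,255,0)
n,l,st,c=cv2.connectedComponentsWithStats(b)
for i in range(1,n):
    p=c[i]+[295,112]; print(st[i],p,onz("wrist",p,48,m))
E
```

```text
[ 0  0 17 10 88] [300.46590909 115.05681818] [438.27266798 -50.21141672  48.        ]
[36  0  9 14 61] [336.45901639 116.44262295] [475.52342513 -51.63718821  48.        ]
[  5   6  34  44 607] [316.45634267 138.79571664] [454.80579845 -75.1837802   48.        ]
[ 0 41  1  2  2] [295.  153.5] [432.21970482 -90.64140159  48.        ]
[41 50  4  3  8] [337.875 163.375] [ 477.46475334 -101.21608433   48.        ]
[ 0 52  1  1  1] [295. 164.] [ 432.0718494  -101.86785127   48.        ]
```

Call:
{"api": "play_rows", "payload": {
  "rows": [0,0.02,-0.01,0,0,0,-1,0,0.023,-0.02,0,0,0,-1,0,0,-0.03,0,0,0,-1,0,0,-0.03,0,0,0,-1,0,0,-0.03,0,0,0,-1,0,0,-0.03,0,0,0,-1,0,0,-0.019,0,0,0,-1,0,0,0,0,0,0,-1,0,0,0,0,0,0,-1]
}}

```text
t: 5.4
tool_pos: [454.6, -75.8, 59.5]
tool_rot: [0.708, 0.707, -0.001, -0.001]
force: [0.3, -0.6, 1.1]
gripper_width: -0.1
```

```bash
python3 snap.py w4
```

```text
5.4 [454.57903548 -75.80728205  59.51353994] [ 0.70752279  0.70668914 -0.00102929 -0.0009467 ] [ 0.26210082 -0.57048082  1.10880838] -0.10933034049206064
```

View pics/w4.png

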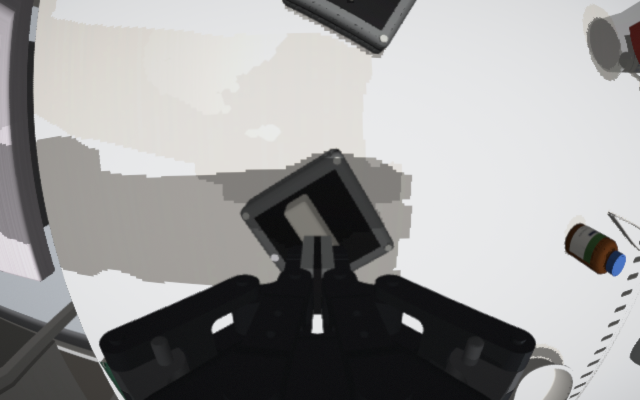

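The fingertips are over the middle of the bar, at about (316,235). I'll press it.

Call:
{"api": "play_rows", "payload": {
  "rows": [0,0,-0.004,0,0,0,-1,0,0,-0.004,0,0,0,-1,0,0,-0.003,0,0,0,-1,0,0,-0.003,0,0,0,-1,0,0,-0.003,0,0,0,-1,0,0,-0.003,0,0,0,-1,0,0,-0.003,0,0,0,-1,0,0,-0.002,0,0,0,-1,0,0,0,0,0,0,-1,0,0,0,0,0,0,-1,0,0,0,0,0,0,-1]
}}

```text
t: 6.37
tool_pos: [455.5, -75.1, 35.5]
tool_rot: [0.707, 0.707, 0.0, 0.0]
force: [0.6, -1.3, 5.0]
gripper_width: 0.1
```

Call:
{"api": "play_rows", "payload": {
  "rows": [0,0,0.01,0,0,0,-1,0,0,0.025,0,0,0,-1,0,0,0.035,0,0,0,-1,0,0,0.035,0,0,0,-1,0,0.01,0.03,0,0,0,-1,0,0.02,0.03,0,0,0,-1,0.01,0.02,0.03,0,0,0,-1,0,0.03,0,0,0,0,-1,0,0.03,0,0,0,0,-1,0,0.03,0,0,0,0,-1,0,0.03,0,0,0,0,-1,0,0.03,0,0,0,0,-1,0,0.03,0,0,0,0,-1,0,0.03,0,0,0,0,-1,0,0.02,0,0,0,0,-1,0,0.015,0,0,0,0,-1,0,0,0,0,0,0,-1,0,0,0,0,0,0,-1]
}}

```text
t: 7.87
tool_pos: [464.2, 220.3, 230.2]
tool_rot: [0.706, 0.708, -0.001, -0.0]
force: [0.2, -0.2, 0.4]
gripper_width: -0.1
```

```bash
python3 snap.py w5; python3 -c "
from workcell import eyes
import cv2
cv2.imwrite('pics/s5.png',cv2.resize(eyes.get_image('scene')[140:290,260:460,::-1],(800,600)))"
```

```text
7.8667 [464.2358029  220.25666267 230.22597126] [ 7.06447964e-01  7.07764703e-01 -6.15606469e-04 -1.41254294e-04] [ 0.22303267 -0.18686105  0.36368117] -0.0834042202004595
```

View pics/w5.png

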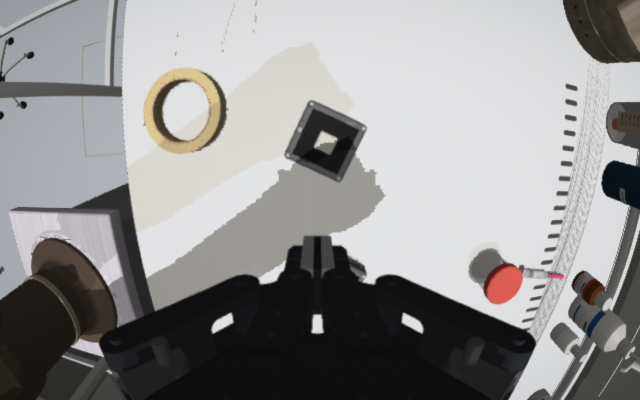

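View pics/s5.png

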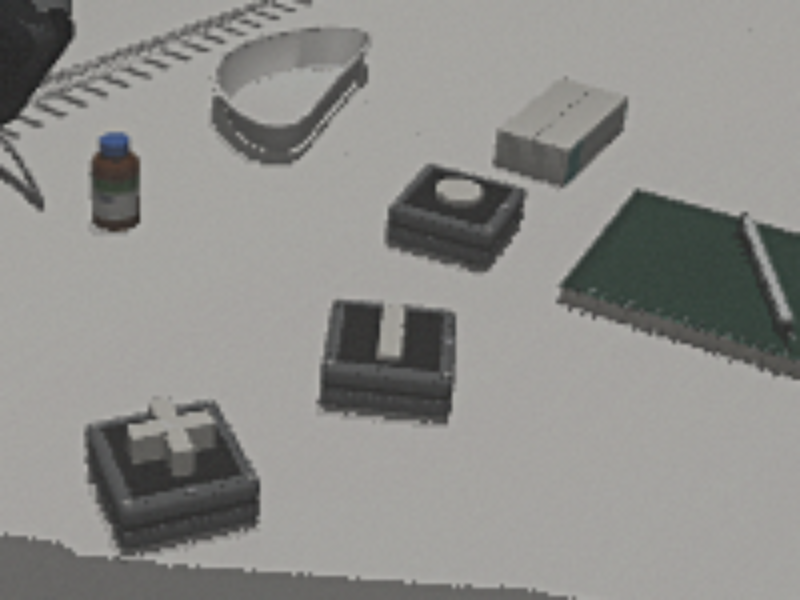

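The scene crop shows the round and bar keys down and the cross still up. The wrist view has the square cap at about (325,143).

```bash
python3 - <<'E'
from h import *
import cv2,pickle
im=cv2.imread('pics/w5.png');m=pickle.load(open('w5.pkl','rb'))
g=cv2.cvtColor(im,6)
print(g[126:160:2,308:344:2])
_,b=cv2.threshold(g[126:160,308:344],100,255,0)
n,l,st,c=cv2.connectedComponentsWithStats(b)
for i in range(1,n):
    p=c[i]+[308,126]; print(st[i],p,onz("wrist",p,48,m))
E
```

```text
[[ 36  37  36  36  35  36  36  35  35  36  35  36  35  35  35  35  35  34]
 [ 36  36  36  36  35  36  36  36  36  36  36  36  35  34  35  35  35  34]
 [ 36  36  36  37  36  35  44  79  47  36  36  36  35  35  33  35  34  34]
 [ 37  36  37  35  35  39 119 188 164  90  48  35  34  34  34  34  35  34]
 [ 36  36  36  36  35  60 181 215 213 202 165 109  52  36  35  35  35  34]
 [ 34  35  35  35  37 121 208 215 215 215 214 201 157 117  56  33  34  33]
 [ 35  35  35  35  58 174 214 215 214 214 215 214 210 207 170  46  33  28]
 [ 35  35  34  35 106 176 213 215 215 214 214 213 214 187 141  47  23  21]
 [ 34  34  35  51 167 210 211 209 182 180 181 182 182 149  76  17  12  15]
 [ 34  34  35  95 201 211 139 127 116 116 116 116 117 105  32  13  15  14]
 [ 33  35  40 139 170 149 119 115 116 116 116 116 115  78  18  13  15  14]
 [ 34  33  22  56  97 105 113 115 115 115 115 116 106  44  14  13  14  14]
 [ 30  29  14  13  17  31  69 102 114 115 115 114  76  18  15  16  14  15]
 [ 15  14  15  15  14  15  15  33  68 104 113 105  41  16  18  23  22  22]
 [ 11  13  14  13  14  15  13  15  17  31  69  67  23  22  23  23  22  22]
 [ 14  12  14  14  13  14  14  14  15  16  21  22  23  22  22  23  23  22]
 [ 14  15  14  14  14  13  13  19  21  22  21  22  21  23  21  21  23  21]]
[  6   5  24  23 332] [325.17168675 141.70481928] [472.7280982  260.12174757  48.        ]
```

Call:
{"api": "play_rows", "payload": {
  "rows": [0.004,0.02,-0.01,0,0,0,-1,0.003,0.02,-0.02,0,0,0,-1,0,0,-0.03,0,0,0,-1,0,0,-0.03,0,0,0,-1,0,0,-0.03,0,0,0,-1,0,0,-0.03,0,0,0,-1,0,0,-0.02,0,0,0,-1,0,0,0,0,0,0,-1,0,0,0,0,0,0,-1]
}}

```text
t: 8.72
tool_pos: [471.7, 258.5, 59.9]
tool_rot: [0.708, 0.707, -0.001, -0.0]
force: [-0.1, 0.0, -0.6]
gripper_width: 0.1
```

```bash
python3 snap.py w6
```

```text
8.7167 [471.72428927 258.51821952  59.89947958] [ 7.07598270e-01  7.06613764e-01 -1.29231623e-03 -7.57389514e-05] [-0.06968258  0.03537523 -0.58706245] 0.10012069242906217
```

View pics/w6.png

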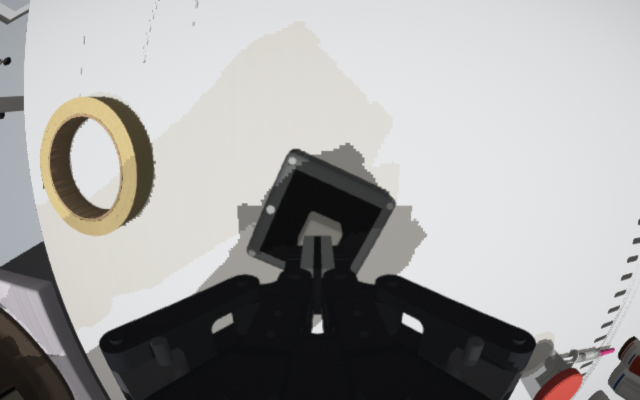

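The square cap is just in front of and under the tips, at about (321,228). I'll press it.

Call:
{"api": "play_rows", "payload": {
  "rows": [0,0.001,-0.004,0,0,0,-1,0,0,-0.004,0,0,0,-1,0,0,-0.003,0,0,0,-1,0,0,-0.003,0,0,0,-1,0,0,-0.003,0,0,0,-1,0,0,-0.003,0,0,0,-1,0,0,-0.003,0,0,0,-1,0,0,-0.002,0,0,0,-1,0,0,0,0,0,0,-1,0,0,0,0,0,0,-1,0,0,0,0,0,0,-1]
}}

```text
t: 9.68
tool_pos: [472.4, 261.2, 35.6]
tool_rot: [0.707, 0.707, 0.0, 0.0]
force: [1.3, 0.6, 5.6]
gripper_width: -0.2
```

5.6 N at z 35.6 means this key is at its stop as well. I'll lift clear and check.

Call:
{"api": "play_rows", "payload": {
  "rows": [0,0,0.01,0,0,0,-1,0,0,0.025,0,0,0,-1,0,0,0.035,0,0,0,-1,0,0,0.035,0,0,0,-1,0,0,0.035,0,0,0,-1,0,0,0.035,0,0,0,-1,0,-0.02,0.03,0,0,0,-1,0,-0.02,0.02,0,0,0,-1,0,0,0,0,0,0,-1,0,0,0,0,0,0,-1]
}}

```text
t: 10.52
tool_pos: [472.3, 220.2, 261.6]
tool_rot: [0.708, 0.706, 0.001, 0.0]
force: [0.4, 0.7, -0.1]
gripper_width: 0.1
```

```bash
python3 snap.py w7; python3 -c "
from workcell import eyes
import cv2
cv2.imwrite('pics/s7.png',eyes.get_image('scene')[:,:,::-1])
cv2.imwrite('pics/s7c.png',cv2.resize(eyes.get_image('scene')[140:350,170:450,::-1],(800,600)))
a=cv2.imread('pics/scene0.png');b=cv2.imread('pics/s7.png')"
```

```text
10.5167 [472.25963919 220.24080102 261.61514924] [7.07810729e-01 7.06401306e-01 9.80388575e-04 4.53957107e-04] [ 0.37172684  0.66483363 -0.08339593] 0.13517227747820515
```

View pics/s7c.png

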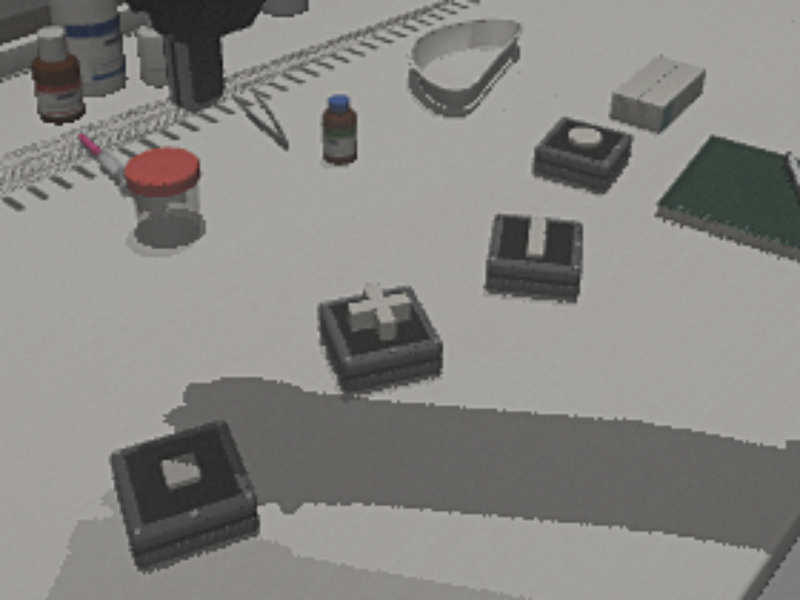

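View pics/w7.png

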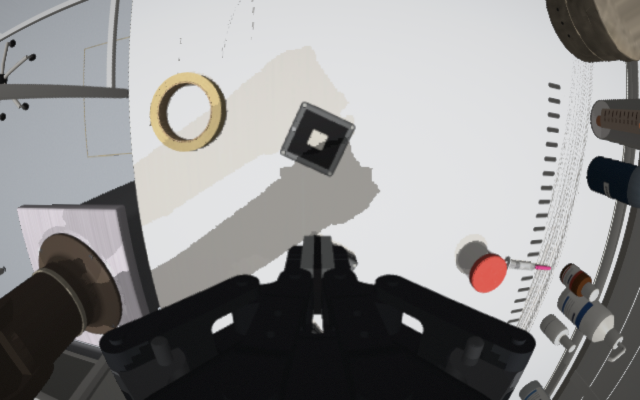

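The scene crop shows three flat caps: round (585,137), bar (537,237) and square (180,470). The cross (380,310) is still up. The boxes, cup, vial and carton are where they were, and the arm is clear of everything.

```bash
python3 -c "
from workcell import r
print(r.close_job())"
```

```text
the job is handed in; nothing more can be done
None
```

I pressed the round, bar and square keys in that order with closed fingertips and handed the job in at about 10.6 s. No verdict came back.

- **Pressing force:** each key reached its stop with a light push. The readings were 6.3 N on the round key, 5.0 N on the bar and 5.6 N on the square, with the fingertips about 35 mm over the worktop.
- **First try on the round key:** it read only 0.7 N at 36 mm, so I pushed about 1.5 mm further, and then it was clearly on its stop.
- **Final pictures:** the three pressed caps are low, the cross key is still up, and the boxes, cup, vial and carton look unmoved. I judged this by eye and did not measure it. The arm ended about 260 mm over the worktop, touching nothing.
- **Position disagreement:** the wrist and fixed cameras differed by up to about 8 mm in where the keys were. I used the wrist-camera values, and all three presses landed on the caps.

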